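Upend a measuring cylinder in the tipping cradle and stand it on the balance

TASK

Lay the fallen measuring cylinder in the trough of the tipping cradle with its foot towards the foot plate, and let go of it. Tip the cradle fully upright by pushing over its black bar, without the fingers touching the cylinder while the cradle is on its way. Then take the standing cylinder by its upper end, draw it sideways out of the trough and set it down gently in the middle of the balance pan, upright and released, without disturbing the flask behind the balance and the two bottles behind the cradle.

Things in the scene. Friction and masses are not known exactly. Their poses are not given: they have to be found in the camera images.
- cylinder_mid (a point): Measuring cylinder, about 0.1 kg: clear tube 29 mm across on a blue hexagonal foot, 178 mm long over all, blue guard ring about 150 mm from the foot's underside. Starts lying on the bench on foot and mouth, its axis sloping 0.07 rad down to the mouth. This point: on the axis, 89 mm (half-way) from the foot's underside; z runs along the tube from foot to mouth.
- cylinder_foot (a point): Centre of the underside of the measuring cylinder's foot (hexagon 52 mm across flats, 60 mm across corners, 10 mm thick); z runs along the tube from foot to mouth. In the upright cradle the lower vee rest overhangs the foot: raise the cylinder only 3 mm or so, draw it out level about 45 mm, away from the vees (bed_seat's z), then lift.
- cradle_bed (a joint): Hinge of the cradle's bed in rad: 0 = trough lying level (start), 1.571 = trough upright against its stop. It is stiff with friction (about 0.4 N m) and stays where it is left; about 3 to 6 N on the black bar moves it.
- bed_seat (a point): On the tipping cradle's moving bed: where the trough's centre line meets the inner face of the foot plate (72 mm wide, 7 mm thick, rising 33 mm above the line); the foot's centre belongs here, its underside on the plate. x runs along the trough away from the plate (foot to mouth), y parallel to the hinge, z out of the trough's open side. 57 mm above the bench while the trough is level.
- finger_gap (a point): On the bed, on the trough's centre line, 75 mm from the foot plate: middle of the 65 mm gap between two grey vee rests (at 20 to 42 and 107 to 129 mm from the plate, sides reaching 25 mm out, and up to about 4 mm above the line). A tube in the vees has its axis on this line. In the gap the aluminium spine (36 mm wide) lies 34 mm below the line. Axes as bed_seat.
- cradle_hinge (a point): Middle of the cradle's hinge, on its fixed grey base (225 x 100 mm, 6 mm thick), 24 mm above the bench and straight below bed_seat while the trough is level. x runs along the level trough, away from the foot plate. The bed turns about it until the trough stands straight up and the foot plate is a floor 24 mm above the bench, on which the cylinder stands 33 mm from the hinge on the -x side.
- push_bar (a point): Middle of the black round bar (14 mm thick, 90 mm long, parallel to the hinge) on two thin rods above the foot plate, 150 mm from the hinge. With the trough level it is 174 mm above the bench, 10 mm behind the plate's inner face; pushed away from the trough, over and down in a quarter circle about the hinge, it ends 14 mm above the bench, trough upright. Axes as bed_seat.
- pan_centre (a point): Centre of the top of the round steel pan (100 mm across, 52 mm above the bench) of the white bench balance (170 x 130 mm, case 40 mm high), which does not move. x points from its display to the pan; the pan centre is 25 mm from the case's middle that way.
- flask: Bystander: conical flask, 65 mm across, 103 mm tall, behind the balance; origin at the centre of its underside.
- bottle: Bystander: white screw-cap bottle, 50 mm across, 100 mm tall, behind the cradle; origin at the centre of its underside.
- small_bottle: Bystander: screw-cap bottle, 42 mm across, 85 mm tall, behind the cradle, next to the larger bottle; origin at the centre of its underside.

How it is judged (in metres and radians):
On the way, in this order (a step that is already met when the one before it is completed fails the run):
1. the cylinder lies in the level trough, foot towards the foot plate, let go (value of joint cradle_bed below 0.12 rad and x of cylinder_foot in the frame of bed_seat between -0.006 and 0.025 m and y of cylinder_mid in the frame of bed_seat between -0.008 and 0.008 m and z of cylinder_mid in the frame of bed_seat between -0.008 and 0.008 m and angle between the z axis of cylinder_mid and the x axis of bed_seat, either way round below 0.1 rad and contact force between the fingers and cylinder below 0.05 N), for 0.2 s.
2. the cradle is tipped fully upright and the cylinder stands in it on the foot plate, not touched by the fingers (value of joint cradle_bed above 1.45 rad and distance between cylinder_foot and bed_seat below 0.015 m and angle between cylinder_mid's own z axis and vertical below 0.2 rad and contact force between the fingers and cylinder below 0.05 N), for 0.2 s.
At the end, for the whole second after the job is handed in: The measuring cylinder stands upright (within 0.06 rad) on the balance pan, its foot flat on the pan (within 4 mm of its top) and within 18 mm of the pan's centre, at rest and released (horizontal distance between cylinder_foot and pan_centre below 0.018 m and z of cylinder_foot in the frame of pan_centre between -0.004 and 0.004 m and angle between cylinder_mid's own z axis and vertical below 0.06 rad and linear speed of cylinder below 0.02 m/s); the robot touches nothing.
It fails at once if the fingers touch the cylinder while the cradle is part-way over (value of joint cradle_bed between 0.25 and 1.3 rad and contact force between the fingers and cylinder above 0.3 N).
It fails at once if the cylinder is set on the balance hard (over 40 N) (contact force between cylinder and balance above 40 N).
It fails at once if the flask is moved more than 25 mm or knocked over (distance of flask from where it was at the start of the episode above 0.025 m or angle between flask's own z axis and vertical above 0.5 rad).
It fails at once if the white bottle is moved more than 25 mm or knocked over (distance of bottle from where it was at the start of the episode above 0.025 m or angle between bottle's own z axis and vertical above 0.5 rad).
It fails at once if the small bottle is moved more than 25 mm or knocked over (distance of small_bottle from where it was at the start of the episode above 0.025 m or angle between small_bottle's own z axis and vertical above 0.5 rad).
It also fails if it takes over 72 s, if anything falls off the work surface, if the arm or the gripper's body presses on something with over 40 N, if the wrist force passes 120 N, or if a joint passes its speed limit or range.

ROBOT

A 6-joint arm with a two-finger parallel gripper is mounted at the origin on a cart in front of the work surface, level with it; the furniture and walls round the work are solid. World frame = base frame: x ahead of the robot, y to its left, z up, the work surface at z = 0. Lengths are in mm, angles in rad, forces in N, time in s.
With the tool pointing down it reaches from about 425 to 950 mm from the base axis. Payload 3.5 kg.
Tool frame: the origin (TCP) lies at the very end of the fingers, on their centre line; the grasp point (between the pads) lies 19 mm behind it; z points along the fingers, y is the direction in which the jaws open and shut (so a half turn about z gives the same grasp; the last joint's range is limited). The gripper opens to 85 mm and grips with 20 to 120 N. Pads are 22 mm wide; open, the fingers measure 114 mm over their backs; the gripper's body (76 mm by 85 mm) begins 54 mm behind the grasp point. The pads swing forward as they close: fully open they stand 13 mm farther back than shut.
Start: joints at [-0.15, 0.286, 1.577, -0, 1.279, -0.15], TCP at [674.986, 0.032, 203.825] pointing down, gripper open.
Joint ranges: [-2.77, 2.77], [-0.9, 2.22], [0.21, 2.48], [-1.53, 4.67], [0.24, 2.81], [-2.84, 2.84]. Speed limits (rad/s): [2.79, 2.79, 3.14, 3.14, 3.14, 3.14].

INTERFACE

Orientations are given as a rotation vector (axis times angle).
In Python, from workcell import ctrl, get_state, imaging, order gives the robot as it stands. Calls block until the motion is done:
- ctrl.goto(position, orientation): joint-space move of the TCP to a pose.
- ctrl.line_to(position, max_speed=150, ori=None, f_stop=None): straight line of the TCP; ori=None keeps the orientation; max_speed is the mean speed in mm/s. With f_stop (N) it stops when the force on the tool has changed by that much, and returns True; else False.
- ctrl.movej(angles): joint-space move.
- ctrl.open_jaws() and ctrl.grasp(f_grip=None): open the fingers fully, or close them until they stop; f_grip is the grip in N (None keeps the last).
- ctrl.dwell(seconds).
- ctrl.solve_ik(position, orientation): joint angles nearest the present ones, or None.
- get_state(): the state.
- imaging.get_image(name): name is "scene" or "side" or "wrist"; returns a dict with "img" (384x512x3 uint8, red, green, blue), "vfov" (degrees; the focal length in pixels is half the picture's height over the tangent of half this angle, whatever the lens; pixels are square), "cx", "cy" (the principal point, pixels), "camera_from_world" (4x4, takes a point from world to camera coordinates). Camera axes: x right, y up, looking along -z (the intrinsics and any distortion apply to the point x, -y, -z); pixel columns grow to the right and rows downward; lengths in mm; the calibration is good to about 2 mm. A picture is of the moment at which its call begins. There is no depth.
A pose or a line that the arm cannot do raises ctrl.IKError and nothing moves.
- order.sign_off(): hands the job in, once; it reports no verdict.
The state is a dict: "clock": time; "qpos": joint angles; "qvel": joint speeds; "effort": joint torques, N m; "tool_pos": TCP position; "tool_rot": TCP orientation; "force": force on the tool from outside, world axes, zero at the start; "torque": the same for the moment, N m; "width": opening from 0.0 (shut) to 1.0 (fully open).
Only numpy, scipy, OpenCV 4.12 (cv2) and the standard library are available. Lean on these libraries where they do the work, as an engineer would, in place of code of your own. Each camera call takes 0.05 s, during which the arm holds its last target.

## Working session

There is one attempt and no reset: what is moved stays moved. The work goes in short steps, each a Python script; the robot and the scene stay as the last script left them, time stands still between calls to the robot, and variables do not carry over. Pictures are saved under pics/ and viewed, and the job is handed in when it is done.

```bash
ls; mkdir -p pics; python3 - <<'E'
from workcell import ctrl, get_state, imaging, order
import cv2,numpy as np
s=get_state();print(s['clock'],s['tool_pos'],s['tool_rot'],s['force'])
for n in ['scene','side','wrist']:
    d=imaging.get_image(n);cv2.imwrite(f'pics/{n}0.png',d['img'][:,:,::-1]);np.save(f'pics/{n}0.npy',d,allow_pickle=True)
    print(n,{k:v for k,v in d.items() if k!='img'})
E
```

```text
pics
0.0 [6.74279527e+02 1.55694488e-01 2.02420094e+02] [-2.22007379e+00 -2.22009051e+00  2.16293054e-03] [-0.49969466 -0.9326719  -0.23561656]
scene {'vfov': 47.80856941103073, 'cx': 258.260199574118, 'cy': 192.7390568325985, 'camera_from_world': array([[ 6.62548597e-01, -7.49017261e-01,  1.58095973e-03,
        -4.97075424e+02],
       [ 5.75328027e-01,  5.10259798e-01,  6.39243771e-01,
        -3.68873525e+02],
       [-4.79611319e-01, -4.22620494e-01,  7.69002537e-01,
        -1.36012323e+03],
       [ 0.00000000e+00,  0.00000000e+00,  0.00000000e+00,
         1.00000000e+00]])}
side {'vfov': 51.0042199482893, 'cx': 249.4691132186846, 'cy': 198.41338896804854, 'camera_from_world': array([[ 8.59534920e-01, -5.11070176e-01,  2.64511469e-03,
        -5.84423385e+02],
       [ 2.39794241e-01,  4.07853695e-01,  8.80996076e-01,
        -2.11308196e+02],
       [-4.51329639e-01, -7.56612608e-01,  4.73116178e-01,
        -1.26747683e+03],
       [ 0.00000000e+00,  0.00000000e+00,  0.00000000e+00,
         1.00000000e+00]])}
wrist {'vfov': 69.14608420979701, 'cx': 253.84130448527537, 'cy': 189.0906321611344, 'camera_from_world': array([[ 9.99996643e-01, -8.81182254e-04, -2.43670310e-03,
        -6.72980098e+02],
       [ 1.18143284e-04,  9.54925951e-01, -2.96844090e-01,
         3.77961292e+01],
       [ 2.58844477e-03,  2.96842806e-01,  9.54922850e-01,
        -3.80447198e+02],
       [ 0.00000000e+00,  0.00000000e+00,  0.00000000e+00,
         1.00000000e+00]])}
```

View pics/scene0.png

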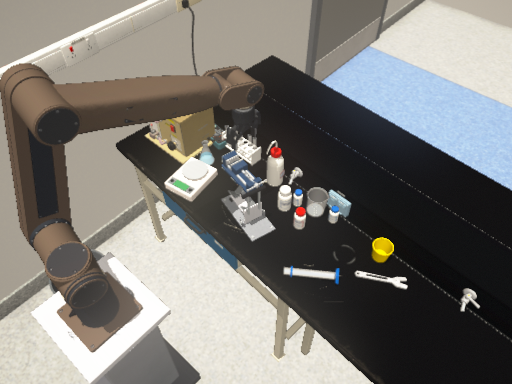

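View pics/side0.png

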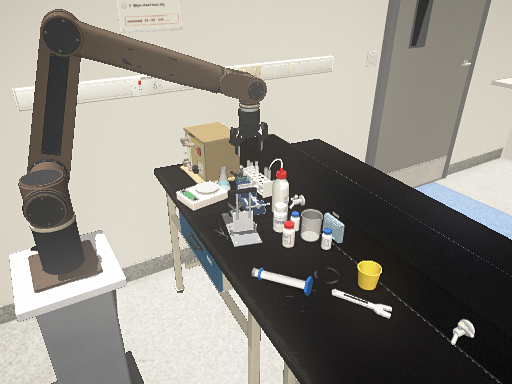

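View pics/wrist0.png

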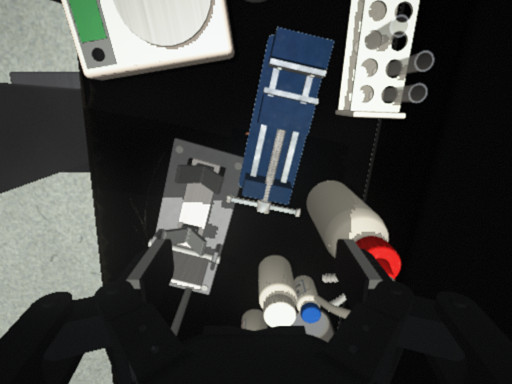

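```bash
cat > h.py <<'E'
from workcell import ctrl, get_state, imaging, order
import cv2,numpy as np
from scipy.spatial.transform import Rotation as R
def snap(n,tag):
    d=imaging.get_image(n);cv2.imwrite(f'pics/{tag}.png',d['img'][:,:,::-1]);np.save(f'pics/{tag}.npy',d,allow_pickle=True);return d
def load(tag): return np.load(f'pics/{tag}.npy',allow_pickle=True).item()
def f_(d): return d['img'].shape[0]/2/np.tan(np.radians(d['vfov']/2))
def proj(d,P):
    P=np.atleast_2d(np.asarray(P,float));M=d['camera_from_world'];c=P@M[:3,:3].T+M[:3,3]
    f=f_(d);return np.c_[d['cx']+f*c[:,0]/-c[:,2], d['cy']-f*c[:,1]/-c[:,2]]
def ray(d,uv):
    M=d['camera_from_world'];f=f_(d);Rm=M[:3,:3]
    c=np.array([(uv[0]-d['cx'])/f,-(uv[1]-d['cy'])/f,-1.]);return -Rm.T@M[:3,3],Rm.T@c
def bp(d,uv,z):
    o,r=ray(d,uv);return o+r*(z-o[2])/r[2]
def tri(*dv):
    A=np.zeros((3,3));b=np.zeros(3)
    for d,uv in dv:
        o,r=ray(d,uv);r=r/np.linalg.norm(r);Q=np.eye(3)-np.outer(r,r);A+=Q;b+=Q@o
    return np.linalg.solve(A,b)
def crop(tag,x0,y0,x1,y1,k,out):
    im=cv2.imread(f'pics/{tag}.png')[y0:y1,x0:x1];cv2.imwrite(f'pics/{out}.png',cv2.resize(im,None,fx=k,fy=k,interpolation=cv2.INTER_CUBIC))
def down(yaw): # tool z down; jaw axis (tool y) at angle yaw in xy
    y=np.array([np.cos(yaw),np.sin(yaw),0]);z=np.array([0,0,-1.]);x=np.cross(y,z)
    return R.from_matrix(np.c_[x,y,z]).as_rotvec()
E
python3 - <<'E'
from h import *
d=load('scene0')
for n,uv,z in [('mouth',(287,272),14),('foot',(337,276),26),('pan',(195,171),52),('hook',(250,215),6)]: print(n,bp(d,uv,z))
d=load('side0')
for n,uv,z in [('mouth',(256,273),14),('foot',(309,285),26)]: print(n,bp(d,uv,z))
crop('scene0',270,250,360,300,8,'c1');crop('side0',210,180,310,300,6,'c2');crop('wrist0',70,100,360,340,2.7,'c3')
print(get_state()['tool_rot'], down(np.pi/2),R.from_rotvec(get_state()['tool_rot']).as_matrix().round(2))
E
```

```text
mouth [ 488.2197514  -358.58750046   14.        ]
foot [ 579.03610443 -493.40116146   26.        ]
pan [576.52423411 171.90143262  52.        ]
hook [ 585.54935049 -105.1453675     6.        ]
mouth [ 492.42632225 -353.86344321   14.        ]
foot [ 586.68679446 -489.40090324   26.        ]
[-2.22041659e+00 -2.22037408e+00  1.71861336e-03] [9.61835347e-17 3.14159265e+00 0.00000000e+00] [[ 0.  1. -0.]
 [ 1. -0.  0.]
 [ 0. -0. -1.]]
```

View pics/c3.png

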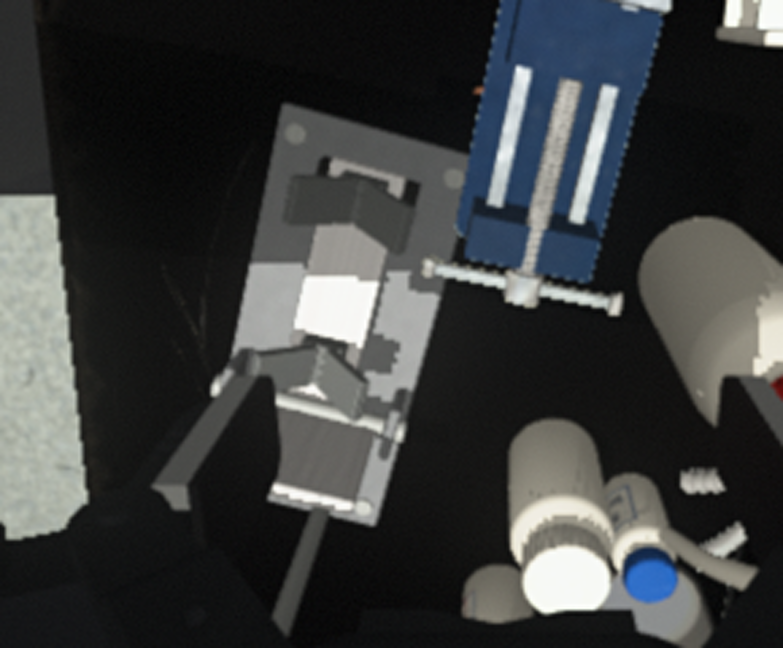

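View pics/c2.png

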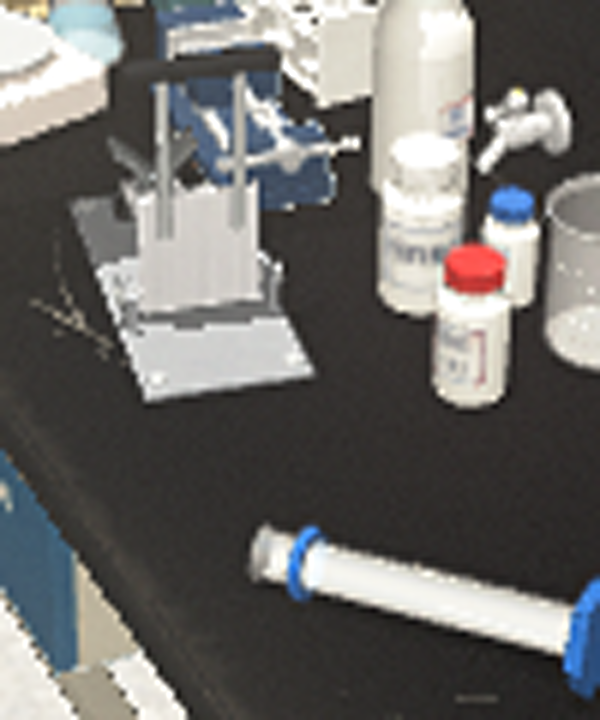

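View pics/c1.png

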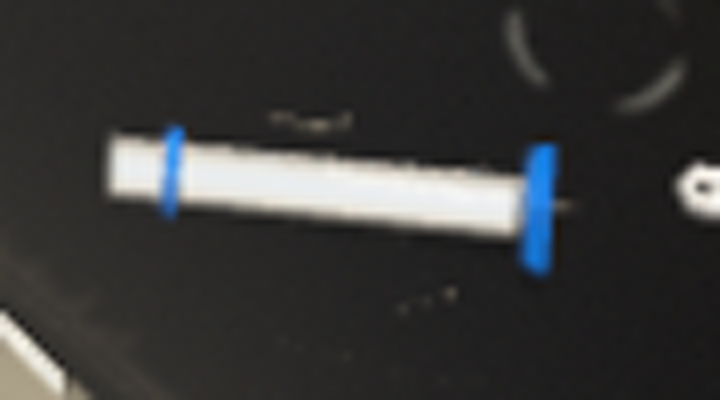

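```bash
python3 - <<'E'
from h import *
o=get_state()['tool_rot']
o=down(0.0)
print(R.from_rotvec(o).as_matrix().round(2))
for tag,p in [('w1',(600,110,230)),('w2',(640,-90,260)),('w3',(540,-380,200))]:
    ctrl.goto(p,o);ctrl.dwell(0.2);snap('wrist',tag)
    s=get_state();print(s['clock'],s['tool_pos'],s['qpos'].round(3) if hasattr(s['qpos'],'round') else s['qpos'])
E
```

```text
[[ 0.  1.  0.]
 [ 1.  0. -0.]
 [-0.  0. -1.]]
1.0 [600.4146087  108.88269195 229.32543257] [ 0.013  0.127  1.716 -0.     1.3    0.015]
2.0833 [639.8922121  -88.29154417 259.80816347] [-0.294  0.187  1.593  0.     1.362 -0.296]
3.525 [ 540.81232276 -378.99256634  200.44102574] [-0.765  0.257  1.619  0.     1.265 -0.767]
```

View pics/w1.png

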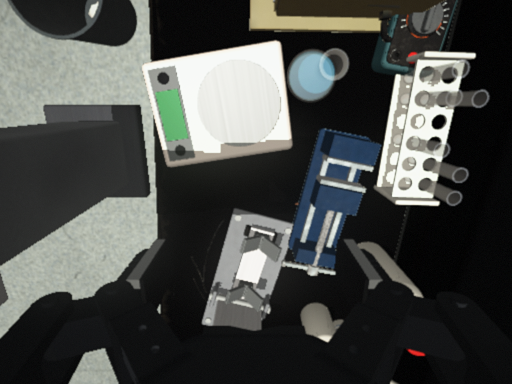

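View pics/w2.png

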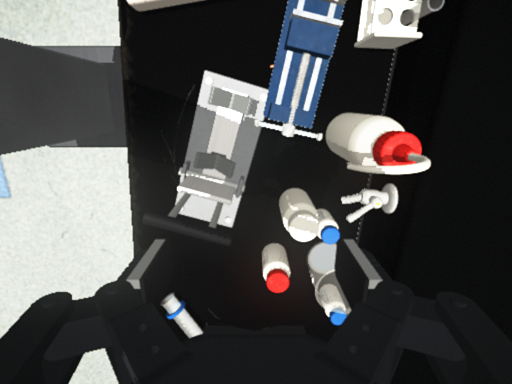

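View pics/w3.png

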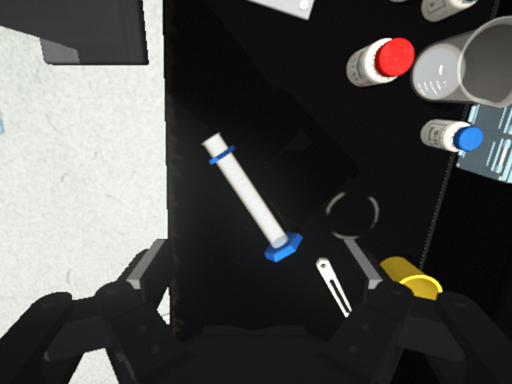

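```bash
python3 - <<'E'
from h import *
crop('w1',130,30,300,180,4.6,'d1');crop('w2',130,60,280,250,3.1,'d2');crop('w3',190,120,320,270,4,'d3')
crop('w1',190,200,310,340,4.2,'d4')
E
```

```text
(no output)
```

View pics/d1.png

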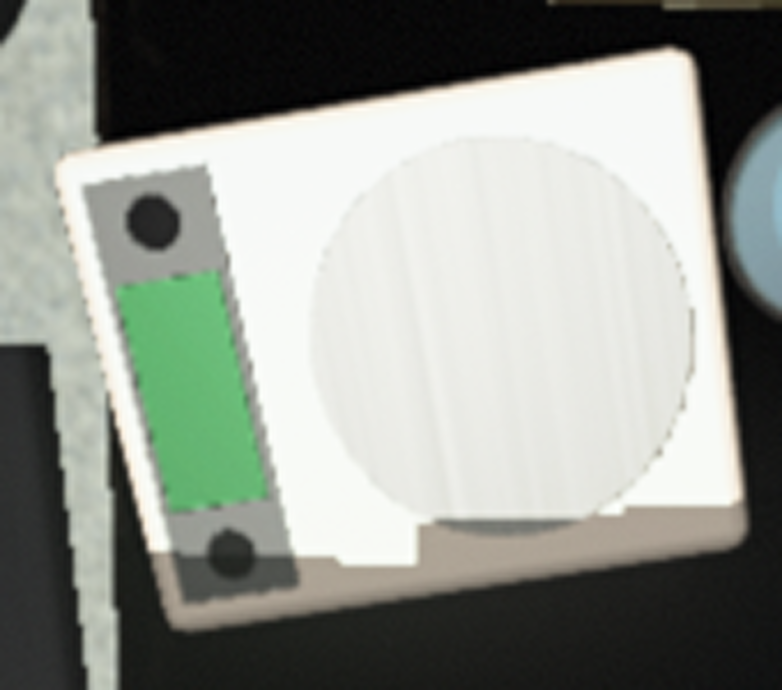

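View pics/d2.png

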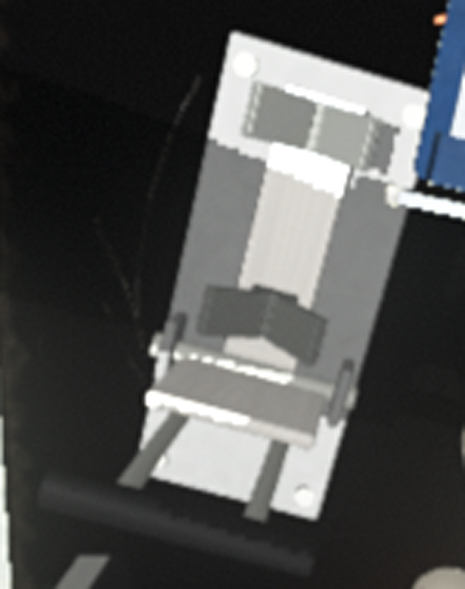

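View pics/d3.png

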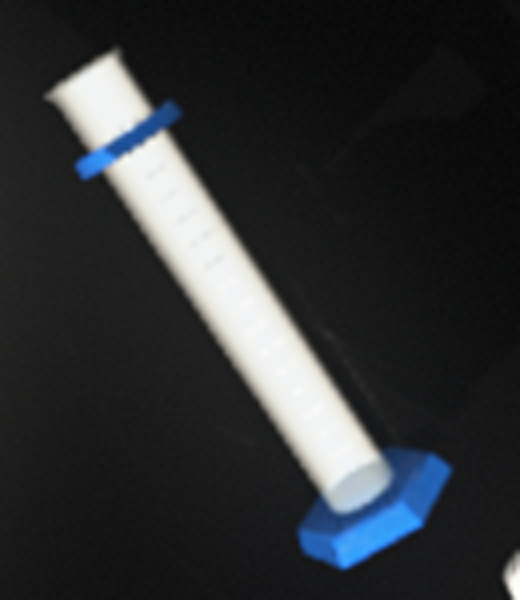

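View pics/d4.png

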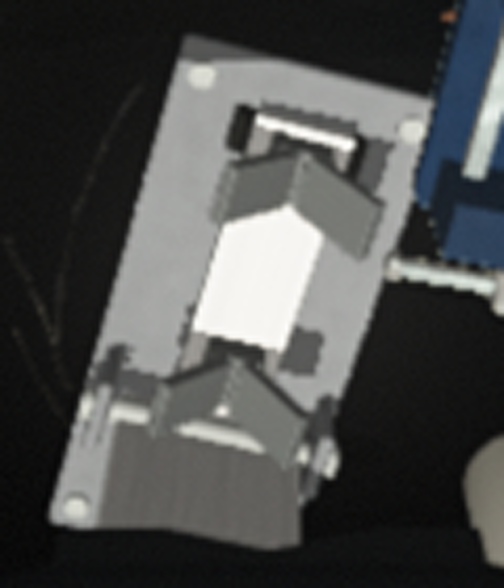

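```bash
python3 - <<'E'
from h import *
d1,d2,d3=load('w1'),load('w2'),load('w3')
q=lambda x,y,k,x0,y0:np.array([x/k+x0,y/k+y0])
c2=lambda x,y:q(x,y,3.1,130,60)
c1=lambda x,y:q(x,y,4.6,130,30)
c3=lambda x,y:q(x,y,4,190,120)
c4=lambda x,y:q(x,y,4.2,190,200)
TL=bp(d2,c2(232,32),6);BR=bp(d2,c2(318,520),6);TR=bp(d2,c2(428,90),6)
print('w2 base',TL,TR,BR,np.linalg.norm(TL-BR),np.hypot(225,100),np.linalg.norm(TR-TL),np.linalg.norm(TR-BR))
a=bp(d2,c2(40,492),174);b=bp(d2,c2(312,562),174);print('bar',a,b,(a+b)/2,np.linalg.norm(a-b))
a=bp(d2,c2(148,398),90);b=bp(d2,c2(315,440),90);print('plate',a,b,(a+b)/2,np.linalg.norm(a-b))
TL=bp(d1,c4(185,35),6);TR=bp(d1,c4(432,98),6);BL=bp(d1,c4(50,522),6)
print('w1 base',TL,TR,BL,np.linalg.norm(TL-TR),np.linalg.norm(TL-BL))
pl=[c1(309,335),c1(694,325),c1(490,136),c1(505,536)]
P=[bp(d1,p,52) for p in pl];print('pan',P,(P[0]+P[1])/2,(P[2]+P[3])/2)
K=[bp(d1,c1(*p),40) for p in [(58,155),(690,50),(745,545),(180,628)]];print('case',K,[np.linalg.norm(K[i]-K[i-1]) for i in range(4)])
m=(c3(46,95)+c3(121,50))/2
f1=c3(345,570);
print('mouth',bp(d3,m,14), 'ring', bp(d3,c3(128,138),17+14.5),)
E
```

```text
w2 base [569.61529589  31.15700852   6.        ] [659.02060364   6.47775818   6.        ] [ 603.53674954 -211.26567127    6.        ] 244.78443720026135 246.22144504490262 92.74898625477638 224.70126642777657
bar [ 528.50611431 -122.65429146  174.        ] [ 615.28869341 -147.48478901  174.        ] [ 571.89740386 -135.06954024  174.        ] 90.26499677274045
plate [ 541.67025922 -116.91141885   90.        ] [ 610.08188243 -135.17582572   90.        ] [ 575.87607083 -126.04362229   90.        ] 70.80775909985952
w1 base [569.18952076  32.06013416   6.        ] [659.08479894   7.17351706   6.        ] [ 508.01616577 -184.2356551     6.        ] 93.2764962336877 224.77999869664214
pan [array([532.0102927 , 184.66361552,  52.        ]), array([631.71271465, 186.88076346,  52.        ]), array([579.91402253, 231.71992417,  52.        ]), array([581.896188  , 132.46432852,  52.        ])] [581.86150367 185.77218949  52.        ] [580.90510527 182.09212634  52.        ]
case [array([467.71651088, 229.14769994,  40.        ]), array([630.06109771, 253.02913307,  40.        ]), array([648.69313578, 127.96047535,  40.        ]), array([487.60260798, 104.49077819,  40.        ])] [np.float64(126.23313748675399), np.float64(164.09170522144595), np.float64(126.4488908074772), np.float64(162.79123082102464)]
mouth [ 485.59119219 -346.10834791   14.        ] ring [ 501.02669104 -363.88602674   31.5       ]
```

```bash
python3 - <<'E'
from h import *
crop('w2',165,140,250,230,8,'e2')
crop('wrist0',140,200,230,300,7,'e0')
E
```

```text
(no output)
```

View pics/e2.png

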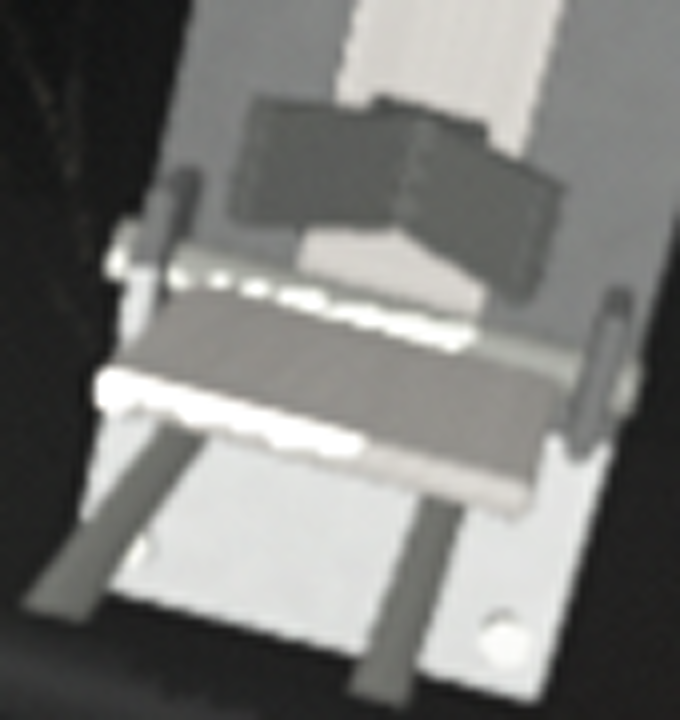

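View pics/e0.png

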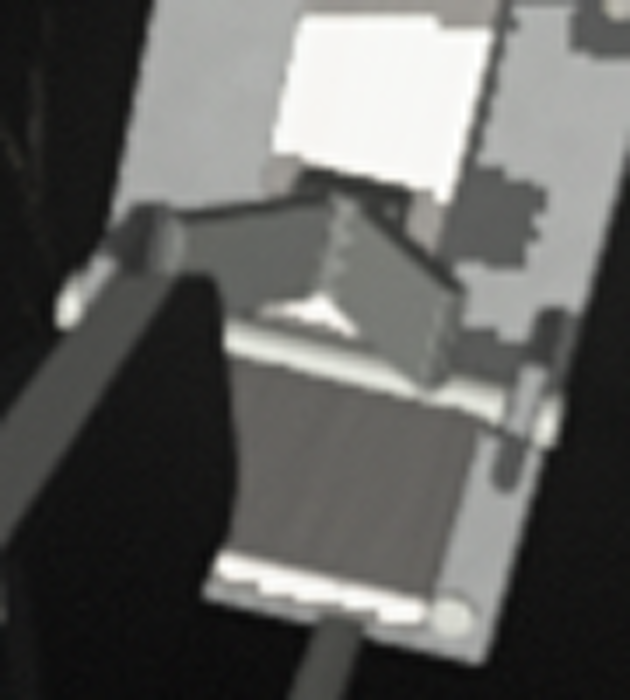

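```bash
python3 - <<'E'
from h import *
d0,d1,d2,d3=load('wrist0'),load('w1'),load('w2'),load('w3')
e2=lambda x,y:np.array([x/8+165,y/8+140])
u=np.array([.2735,.962,0]);v=np.array([.962,-.2735,0])
def rep(n,P): print(n,P.round(1),'u',(P@u).round(1),'v',(P@v).round(1))
for n,a,b,z in [('inner',(100,370),(530,485),90),('outer',(105,410),(520,515),90),('hinge',(118,250),(625,392),24)]:
    A,B=bp(d2,e2(*a),z),bp(d2,e2(*b),z);rep(n,(A+B)/2);print(np.linalg.norm(A-B),(B-A)/np.linalg.norm(A-B))
A=bp(d0,(140+435/7,200+590/7),90);rep('w0 inner right',A)
A=bp(d0,(140+545/7,200+425/7),24);rep('w0 hinge right',A)
c3=lambda x,y:np.array([x/4+190,y/4+120])
z=lambda s:26-.07*s
M=bp(d3,c3(83,74),z(178));Rg=bp(d3,c3(128,140),z(150));B=bp(d3,c3(355,482),z(10))
print(M,Rg,B,np.linalg.norm(M-B),np.linalg.norm(Rg-B),np.linalg.norm(M-Rg))
t=(M-B)[:2];t/=np.linalg.norm(t);print(t,np.arctan2(t[1],t[0]))
# overlay model
from scipy.optimize import least_squares
def ax(p,s): return np.array([p[0]-p[2]*0+s*np.cos(p[2])*.9975,p[1]+s*np.sin(p[2])*.9975,z(s)])
obs=[(178,(83,74)),(150,(128,140)),(10,(355,482))]
r=least_squares(lambda p:np.concatenate([proj(d3,ax(p,s))[0]-c3(*o) for s,o in obs]),[580,-491,np.arctan2(t[1],t[0])],x_scale=[1,1,.01])
print(r.x,r.fun)
im=cv2.imread('pics/d3.png')
for s,rad in [(0,30),(10,30),(10,14.5),(150,20),(178,14.5)]:
    th=r.x[2];n1=np.array([-np.sin(th),np.cos(th),0]);n2=np.array([.07*np.cos(th),.07*np.sin(th),1])
    pts=[ax(r.x,s)+rad*(n1*np.cos(k)+n2*np.sin(k)) for k in np.linspace(0,6.283,7 if rad==30 else 30)]
    pp=(proj(d3,pts)-[190,120])*4
    cv2.polylines(im,[np.int32(pp)],True,(0,0,255),1)
cv2.imwrite('pics/f3.png',im)
E
```

```text
inner [ 575.6 -123.7   90. ] u 38.4 v 587.6
70.75000083683229 [ 0.96202527 -0.2729604   0.        ]
outer [ 574.9 -129.6   90. ] u 32.5 v 588.5
68.41013597078016 [ 9.65556126e-01 -2.60194865e-01  8.30921004e-16]
hinge [ 575.2 -124.2   24. ] u 37.8 v 587.3
98.54202055903511 [ 0.95981974 -0.28061729  0.        ]
w0 inner right [ 611.6 -130.3   90. ] u 41.9 v 624.0
w0 hinge right [ 621.6 -139.1   24. ] u 36.2 v 636.0
[ 485.34113584 -346.6369997    13.54      ] [ 499.17063691 -367.42520605   15.5       ] [ 574.60219982 -484.44648334   25.3       ] 164.61254181526206 139.57055570931863 25.04488416900181
[-0.54363854  0.83931945] 2.1455624913615137
[ 580.73244661 -494.09199693    2.14413316] [-0.78629557 -1.35839447  0.33492389  0.74502391  0.49596782  0.82591304]
```

View pics/f3.png

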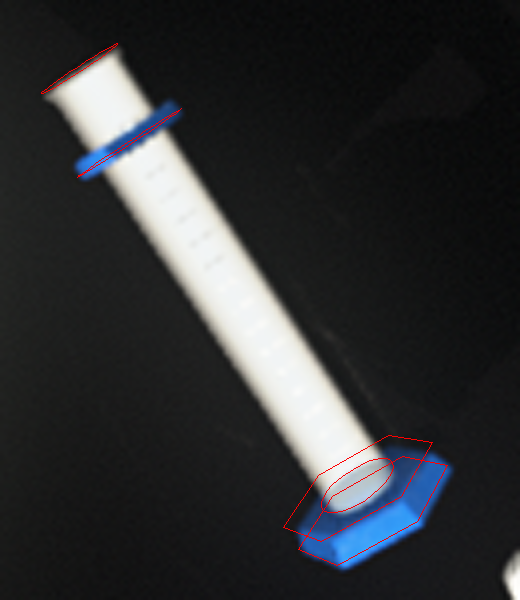

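```bash
cat >> h.py <<'E'
def tool(xdir,zdir):
    x=np.array(xdir,float);x/=np.linalg.norm(x);z=np.array(zdir,float);z-=x*(z@x);z/=np.linalg.norm(z)
    return R.from_matrix(np.c_[x,np.cross(z,x),z]).as_rotvec()
U=np.array([.2735,.962,0]);V=np.array([.962,-.2735,0]);SEAT=np.array([575.8,-124.5,57.]);HINGE=np.array([575.8,-124.5,24.])
E
python3 - <<'E'
from h import *
foot=np.array([581.5,-495.3,26]);th=2.144
a=np.array([np.cos(th),np.sin(th),-.07]);a/=np.linalg.norm(a)
o=tool(a,(0,0,-1));zt=R.from_rotvec(o).as_matrix()[:,2]
g=foot+72*a+15*zt;print(g)
ctrl.open_jaws()
ctrl.goto(g-100*zt,o)
print(ctrl.line_to(g,max_speed=100,f_stop=15));print(get_state()['tool_pos'])
ctrl.grasp(f_grip=35);s=get_state();print(s['width'],s['force'],s['tool_pos'],s['clock'])
ctrl.line_to(g+[0,0,130],max_speed=120);ctrl.dwell(.2)
s=get_state();print(s['width'],s['force'],s['tool_pos'],s['clock'])
snap('wrist','w5');snap('side','s5');snap('scene','sc5')
crop('s5',180,150,330,270,5,'s5c')
E
```

```text
[ 543.11586455 -435.83560058    6.0089183 ]
False
[ 543.7228609  -436.4765284     7.12298394]
9.631288846970428e-05 [-0.15990662  0.86889145  6.57316691] [ 544.47530886 -436.75938234    8.22814063] 6.3
0.0009002069400413607 [-0.74365393  0.50766531 -0.53776494] [ 542.78744713 -435.47064923  134.92308813] 7.7333
```

View pics/w5.png

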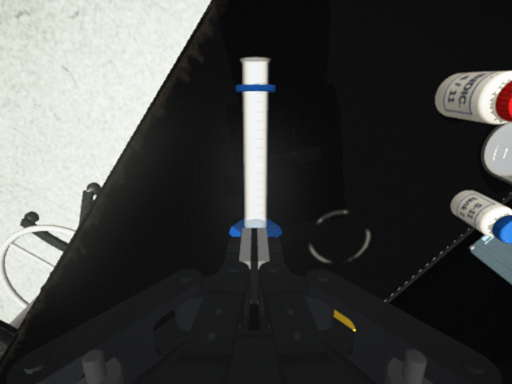

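View pics/s5.png

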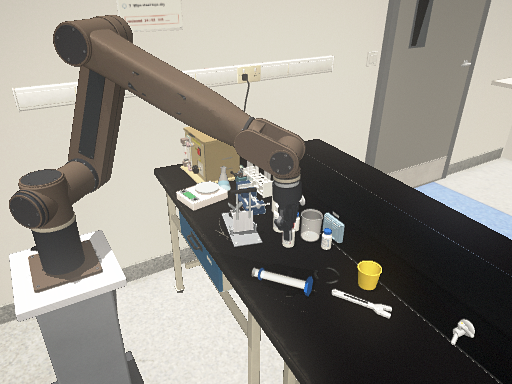

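```bash
python3 - <<'E'
from h import *
for n in ['s5','sc5','w5']:
    d=load(n);print(n,proj(d,[(543,-436,135),(543,-436,25),(581.5,-495,26),(485,-346,14)]))
crop('w5',200,40,310,290,2.4,'w5c');crop('s5',230,180,340,310,4.5,'s5c')
d=load('w5');M=d['camera_from_world'];print(-M[:3,:3].T@M[:3,3])
E
```

```text
s5 [[287.41944036 248.77613564]
 [285.63255544 279.85209786]
 [308.78032017 286.74023917]
 [252.54854494 272.36954668]]
sc5 [[319.85769128 255.36787383]
 [316.12752796 273.12458888]
 [337.84129136 275.78522931]
 [283.43614503 270.41258715]]
w5 [[254.66376153 223.68196188]
 [254.39892797 172.91157684]
 [254.72271376 233.04508082]
 [254.44509597  59.74348426]]
[ 494.63166607 -361.85101066  299.63624559]
```

View pics/w5c.png

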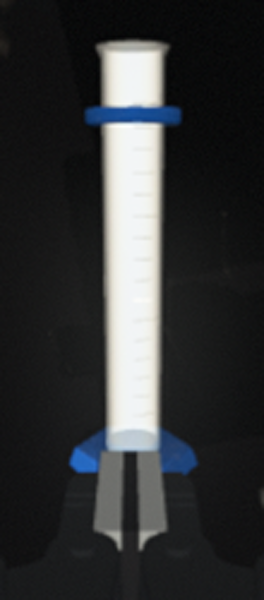

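View pics/s5c.png

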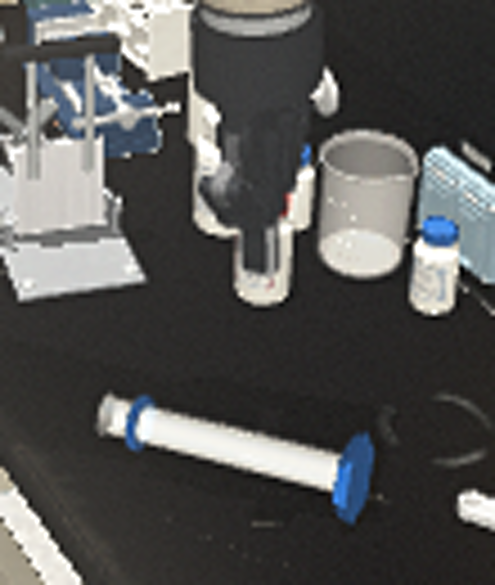

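```bash
python3 - <<'E'
from h import *
a=cv2.imread('pics/s5.png')[215:265,260:320];b=cv2.imread('pics/sc5.png')[220:290,280:350]
a=cv2.resize(a,(600,500),interpolation=cv2.INTER_CUBIC);cv2.imwrite('pics/g1.png',a)
cv2.imwrite('pics/g2.png',cv2.resize(b,(560,560),interpolation=cv2.INTER_CUBIC))
E
```

```text
(no output)
```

View pics/g1.png

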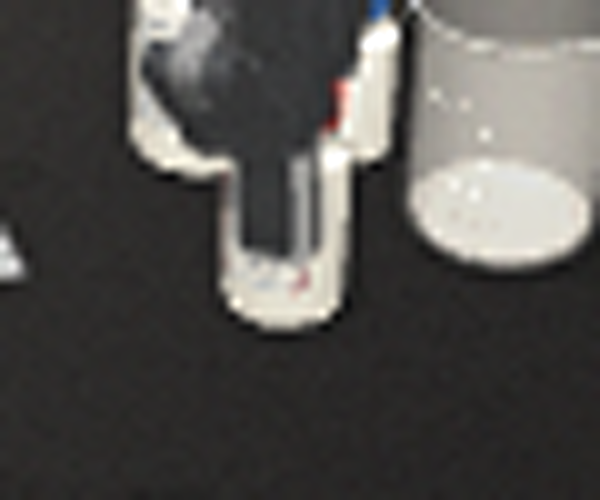

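View pics/g2.png

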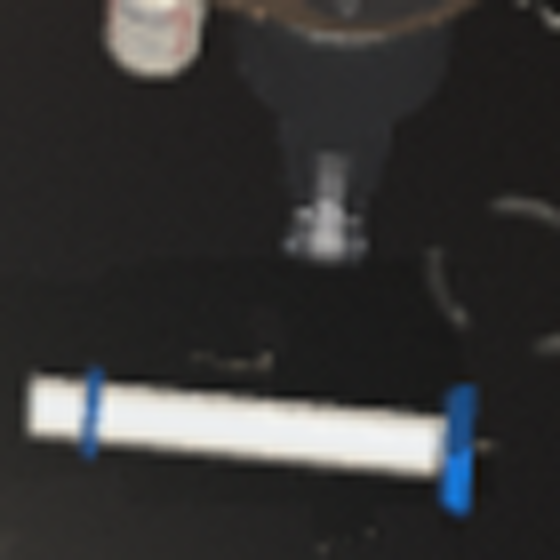

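```bash
python3 - <<'E'
from h import *
s,c,w=load('s5'),load('sc5'),load('w5')
print(tri((s,(288,241)),(c,(321,253))),tri((s,(288,241)),(w,(254.7,227.5))))
print(get_state()['tool_pos'],get_state()['width'])
# check calib of side with known points
d=load('side0');print('bar', proj(d,[(528.5,-122.6,174),(615.3,-147.5,174),(603.5,-211.3,6),(508,-184.2,6)]))
d=load('scene0');print('bar', proj(d,[(528.5,-122.6,174),(615.3,-147.5,174),(603.5,-211.3,6),(508,-184.2,6)]))
E
```

```text
[ 536.1290718  -442.86952597  166.42932223] [ 542.55418997 -430.88889858  155.88533886]
[ 543.02034368 -435.735804    135.58630841] -0.00031030870386090047
bar [[229.19430876 192.75403517]
 [255.51334581 189.6643399 ]
 [261.83534797 241.51914579]
 [233.53474635 245.75872126]]
bar [[241.63209962 197.63585259]
 [264.59753409 186.4774154 ]
 [275.2599415  227.72609818]
 [251.84707846 240.22362356]]
```

```bash
python3 - <<'E'
from h import *
crop('side0',220,180,280,260,8,'k1');crop('wrist0',0,220,512,384,1.5,'k2')
E
```

```text
(no output)
```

View pics/k1.png

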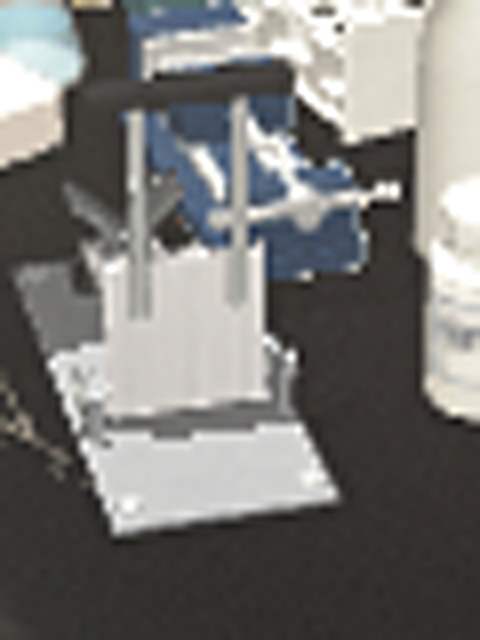

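```bash
python3 - <<'E'
from h import *
w=load('w5');th=2.144;a=np.array([np.cos(th),np.sin(th),0])
for h in (0,10,20,30,40): print(h,proj(w,np.array([543,-435.7,135.6+h])+11*a))
o=tool(a,(0,0,-1))
ctrl.goto((610,-400,60),o)
r=ctrl.line_to((610,-400,2),max_speed=60,f_stop=6)
s=get_state();print(r,s['tool_pos'],s['force'],s['clock'],s['width'])
snap('side','s6')
ctrl.line_to((610,-400,90),max_speed=200)
crop('s6',250,200,350,300,6,'s6c');print(proj(load('s6'),[s['tool_pos']])-[250,200])
E
```

```text
0 [[254.91954248 208.74131733]]
10 [[254.97387119 215.6794614 ]]
20 [[255.03444478 223.41511856]]
30 [[255.10240565 232.09418025]]
40 [[255.17919291 241.90043316]]
False [ 610.4319487  -400.31474198    2.66527243] [-0.43153108 -0.09124802  0.12338129] 9.5083 -0.0007016568396949144
[[46.5341269  71.79258036]]
```

View pics/s6c.png

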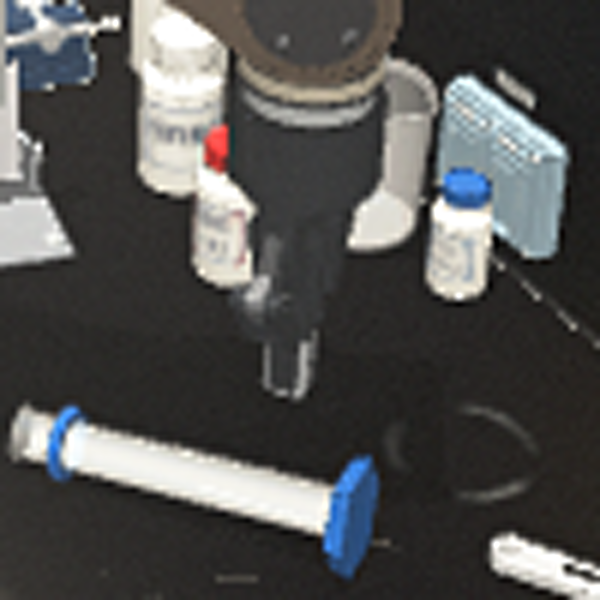

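```bash
python3 - <<'E'
from h import *
th=2.144;a=np.array([np.cos(th),np.sin(th),0]);o=tool(a,(0,0,-1))
ctrl.line_to((610,-400,5),max_speed=150)
r=ctrl.line_to((610,-400,-34),max_speed=25,f_stop=4)
s=get_state();print(r,s['tool_pos'],s['force'],s['clock'],s['width'])
snap('side','s7')
ctrl.line_to((610,-400,90),max_speed=200)
crop('s7',250,200,350,300,6,'s7c');print((proj(load('s7'),[s['tool_pos']])-[250,200])*6)
E
```

```text
True [ 609.9051948  -399.89730259  -27.36164671] [-0.15582541 -0.58881256  4.09426954] 12.0333 0.003118765804253412
[[274.54903737 476.63286697]]
```

View pics/s7c.png

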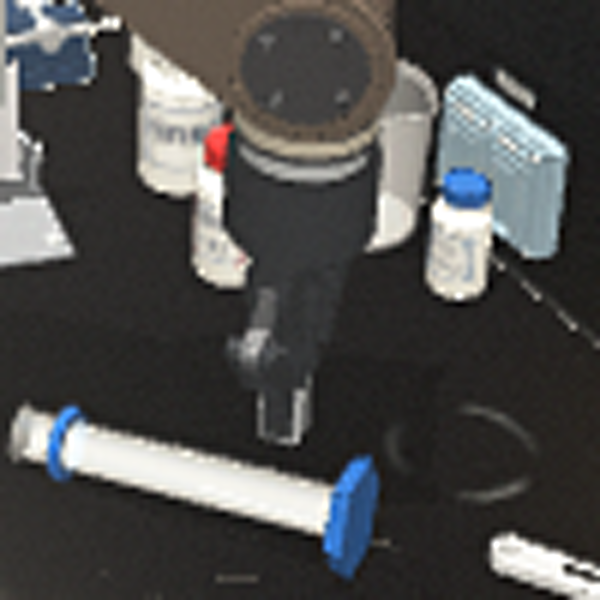

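```bash
cat >> h.py <<'E'
OFF=27.3  # reported TCP lies this far beyond the real finger tips
def tcp(tip,o): return np.asarray(tip,float)+OFF*R.from_rotvec(o).as_matrix()[:,2]
E
python3 - <<'E'
from h import *
foot=np.array([581.5,-495.3,26]);th=2.144
a=np.array([np.cos(th),np.sin(th),-.07]);a/=np.linalg.norm(a)
o=tool(a,(0,0,-1));zt=R.from_rotvec(o).as_matrix()[:,2]
g=tcp(foot+72*a+15*zt,o);print(g)
ctrl.open_jaws()
ctrl.goto(g-90*zt,o)
print(ctrl.line_to(g,max_speed=100,f_stop=15));print(get_state()['tool_pos'])
ctrl.grasp(f_grip=35);s=get_state();print(s['width'],s['force'],s['tool_pos'],s['clock'])
ctrl.line_to(g+[0,0,130],max_speed=150);ctrl.dwell(.2)
s=get_state();print(s['width'],s['force'],s['tool_pos'],s['clock'])
snap('wrist','w8');snap('side','s8')
crop('s8',230,180,340,310,4.5,'s8c')
E
```

```text
[ 544.14972055 -437.43724212  -21.2244415 ]
False
[ 544.69858145 -438.05369307  -20.26163326]
0.32650702600221115 [-0.48314416  0.89139821  2.07105899] [ 544.32735196 -437.51961762  -20.78105806] 15.6333
0.3234468748596514 [-0.06286823  0.52393413 -0.27963086] [ 543.5497855  -436.88294524  107.11984896] 16.85
```

View pics/w8.png

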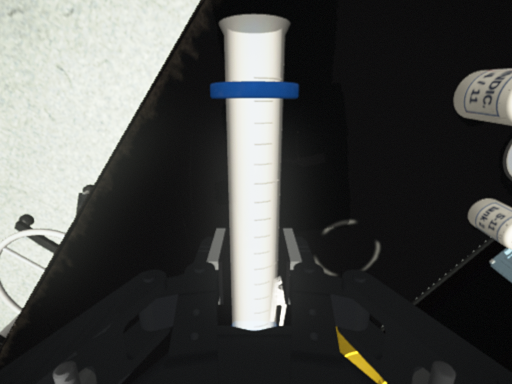

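View pics/s8c.png

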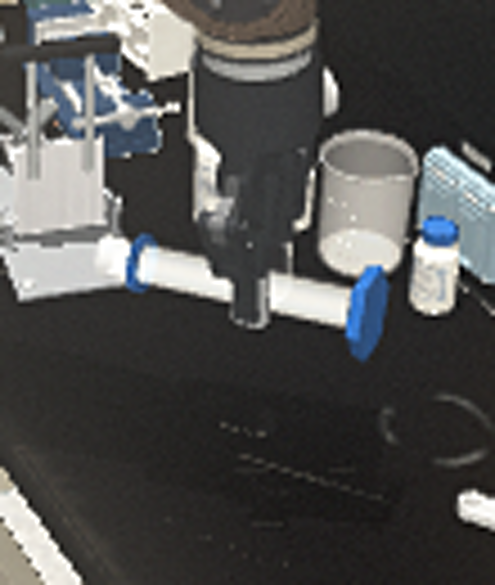

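```bash
python3 - <<'E'
from h import *
s=get_state();Rm=R.from_rotvec(s['tool_rot']).as_matrix();print(Rm.round(3))
w=load('w8');d=load('s8')
for off in (9,12,15,18):
  for sg in (69,72,75):
    G=s['tool_pos']-(OFF+off)*Rm[:,2]
    M=G+(178-sg)*Rm[:,0];Rr=G+(150-sg)*Rm[:,0];F=G-sg*Rm[:,0]
    print(off,sg,proj(w,[M,Rr]).round(1).tolist(),((proj(d,[M,Rr,F])-[230,180])*4.5).round(0).tolist())
crop('w8',200,0,310,110,6,'w8c')
E
```

```text
[[-0.541  0.84   0.037]
 [ 0.838  0.542 -0.058]
 [-0.068 -0.    -0.998]]
9 69 [[255.3, 23.2], [255.2, 93.1]] [[99.0, 263.0], [138.0, 271.0], [365.0, 320.0]]
9 72 [[255.3, 31.1], [255.2, 100.0]] [[103.0, 264.0], [143.0, 272.0], [370.0, 321.0]]
9 75 [[255.3, 38.9], [255.2, 106.9]] [[107.0, 264.0], [147.0, 273.0], [375.0, 322.0]]
12 69 [[255.3, 21.2], [255.3, 92.8]] [[99.0, 259.0], [138.0, 267.0], [365.0, 316.0]]
12 72 [[255.3, 29.3], [255.3, 100.0]] [[103.0, 260.0], [142.0, 268.0], [370.0, 317.0]]
12 75 [[255.3, 37.4], [255.3, 107.0]] [[107.0, 260.0], [147.0, 269.0], [375.0, 318.0]]
15 69 [[255.3, 19.1], [255.3, 92.6]] [[98.0, 255.0], [138.0, 263.0], [365.0, 312.0]]
15 72 [[255.3, 27.5], [255.3, 99.9]] [[103.0, 256.0], [142.0, 264.0], [370.0, 313.0]]
15 75 [[255.3, 35.7], [255.3, 107.1]] [[107.0, 256.0], [147.0, 265.0], [375.0, 314.0]]
18 69 [[255.4, 16.9], [255.3, 92.4]] [[98.0, 251.0], [138.0, 259.0], [365.0, 308.0]]
18 72 [[255.4, 25.5], [255.3, 99.8]] [[102.0, 252.0], [142.0, 260.0], [370.0, 309.0]]
18 75 [[255.4, 34.0], [255.3, 107.2]] [[107.0, 252.0], [146.0, 261.0], [375.0, 310.0]]
```

View pics/w8c.png

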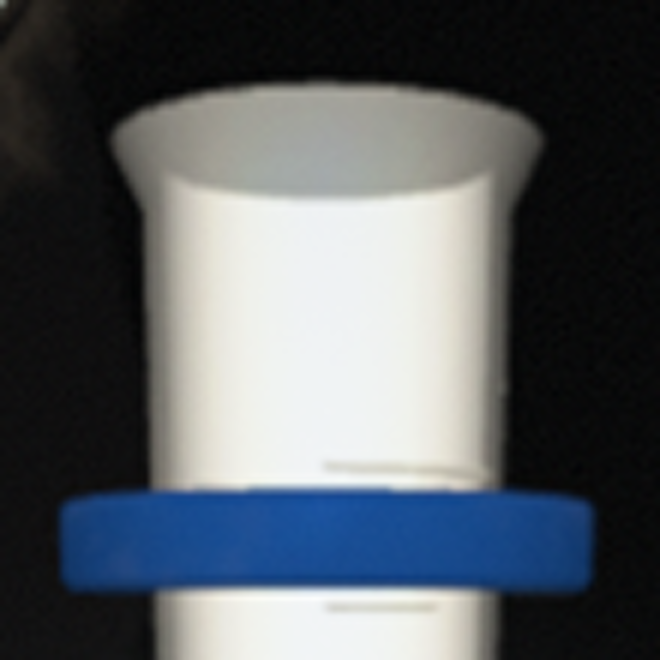

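```bash
python3 - <<'E'
from h import *
s=get_state()
o=tool(U,(0,0,-1))
def P(axz,x=5): 
    p=SEAT+(x+70.5)*U; p[2]=axz-15-OFF; return p
p=s['tool_pos'].copy();p[2]=190;ctrl.line_to(p,max_speed=250)
ctrl.goto(P(235),o)
ctrl.line_to(P(130),max_speed=150);ctrl.dwell(.2)
s=get_state();print(s['clock'],s['tool_pos'],P(130),s['force'],s['width'])
snap('side','s9');snap('wrist','w9');snap('scene','sc9')
crop('s9',210,150,310,260,5.4,'s9c');crop('sc9',210,160,310,250,6,'sc9c')
E
```

```text
19.9167 [597.43933046 -52.11533183  89.21425049] [596.44925 -51.869    87.7    ] [ 0.39027273  0.01933283 -1.01286824] 0.32731940755114997
```

View pics/s9c.png

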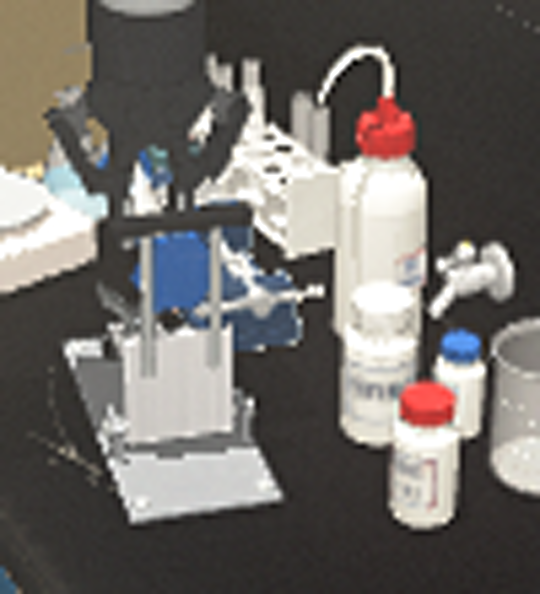

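View pics/sc9c.png

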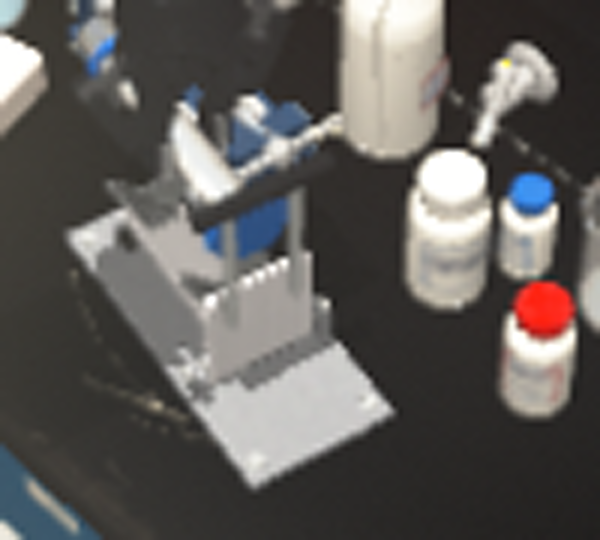

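View pics/w9.png

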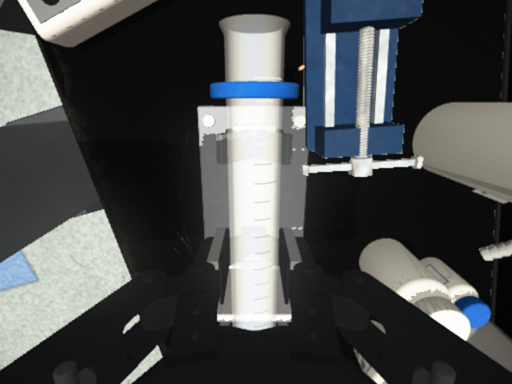

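```bash
python3 - <<'E'
from h import *
w=load('w9')
for z in (10,30,50):
    p=bp(w,(305,170),z)-SEAT;q=bp(w,(385,290),100)
    print(z,p@U,p@V)
# foot in w9: visible lower end of tube/foot; vee2 edges
G=get_state()['tool_pos'].copy();G[2]+=42.3
print(((G-SEAT)@U),((G-SEAT)@V))
E
```

```text
10 92.22285737825679 46.99694936623629
30 96.98176001907132 43.19754914731007
50 101.74066265988584 39.39814892838387
75.58035376157932 0.3785593416322661
```

```bash
python3 - <<'E'
from h import *
o=tool(U,(0,0,-1))
def P(axz,x=5): 
    p=SEAT+(x+70.5)*U; p[2]=axz-15-OFF; return p
ctrl.line_to(P(68),max_speed=120)
r=ctrl.line_to(P(55),max_speed=25,f_stop=4);s=get_state();print(r,s['clock'],s['tool_pos'],s['tool_pos'][2]+42.3,s['force'])
ctrl.open_jaws();ctrl.dwell(.2);s=get_state();print(s['clock'],s['width'],s['force'])
ctrl.line_to(P(215),max_speed=200);s=get_state();print(s['clock'],s['force'])
ctrl.dwell(.1)
snap('side','s10');snap('wrist','w10');snap('scene','sc10')
crop('s10',210,150,310,260,5.4,'s10c');crop('sc10',210,160,310,250,6,'sc10c')
E
```

```text
True 21.2 [597.20321618 -52.05333191  14.88832659] 57.18832658811456 [1.21146939 0.437829   2.72303124]
22.0 1.00085764667217 [-0.07421782 -0.26886515  1.45765928]
22.9417 [-0.31926707  0.57557846 -0.74906308]
```

View pics/w10.png

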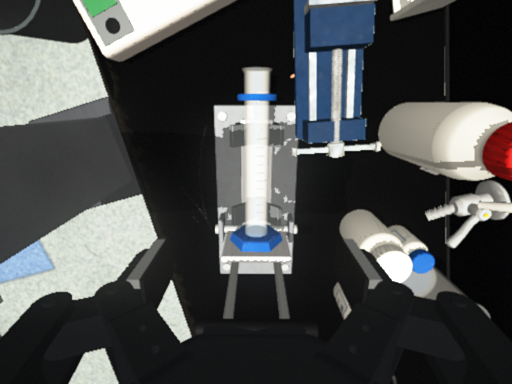

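View pics/sc10c.png

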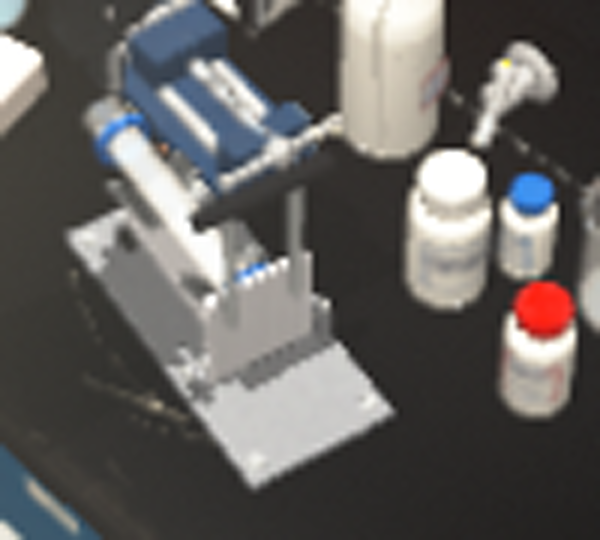

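```bash
cat > tip.py <<'E'
from h import *
o=tool(-V,(0,0,-1));H=10.
def B(t): return HINGE+U*(-10*np.cos(t)-150*np.sin(t))+np.array([0,0,1])*(150*np.cos(t)-10*np.sin(t))
def face(t,du=0): return tcp(B(t)+U*(7+H+du)+np.array([0,0,-6.]),o)
def top(t,dz=0,du=2): return tcp(B(t)+U*du+np.array([0,0,7.+dz]),o)
E
python3 - <<'E'
from tip import *
for p in [face(0,12),face(.8),top(.75,10),top(1.57)]:
    print(p.round(1),np.round(ctrl.solve_ik(p,o),2))
print(get_state()['qpos'])
E
```

```text
[ 581.  -106.2  140.7] [-0.35  0.16  1.84 -0.    1.14 -1.65]
[ 549.1 -218.4   88. ] [-0.55  0.22  1.88 -0.    1.04 -1.84]
[ 546.4 -228.   116.6] [-0.57  0.19  1.86 -0.    1.09 -1.86]
[ 535.3 -266.9   -6.2] [-0.63  0.38  1.89 -0.    0.88 -1.93]
[-2.56075842e-01  1.49281003e-01  1.79955077e+00 -1.57874321e-05
  1.19625206e+00  2.09107517e-02]
```

```bash
python3 - <<'E'
from tip import *
ctrl.grasp(f_grip=35)
ctrl.goto(face(0,15)+[0,0,45],o)
ctrl.line_to(face(0,15),max_speed=150)
print(get_state()['clock'])
for t in np.radians([5,17,29,41,50]):
    r=ctrl.line_to(face(t),max_speed=90,f_stop=25);s=get_state();print(round(t,2),r,s['clock'],s['force'].round(1),(s['tool_pos']-face(t)).round(1))
    if r: break
snap('side','s11');snap('scene','sc11')
crop('s11',190,140,310,260,5,'s11c');crop('sc11',190,150,310,260,5,'sc11c')
E
```

```text
25.8833
0.09 False 26.3417 [ 0.9 -0.1 -0.2] [-0.1 -1.3  0.5]
0.3 False 26.8417 [-0.2  0.8 -0.8] [-0.7 -0.7 -0.7]
0.51 False 27.3417 [-0.2 -1.2 -0.3] [-0.8 -0.7 -0.9]
0.72 False 27.8417 [ 0.  -0.2 -0.3] [-0.9 -0.5 -1. ]
0.87 False 28.25 [ 0.3 -0.7  0.6] [-0.8 -0.3 -1.1]
```

View pics/s11c.png

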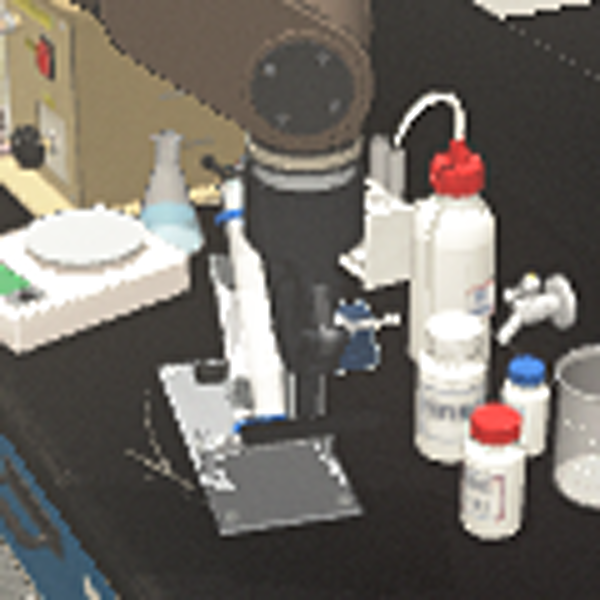

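View pics/sc11c.png

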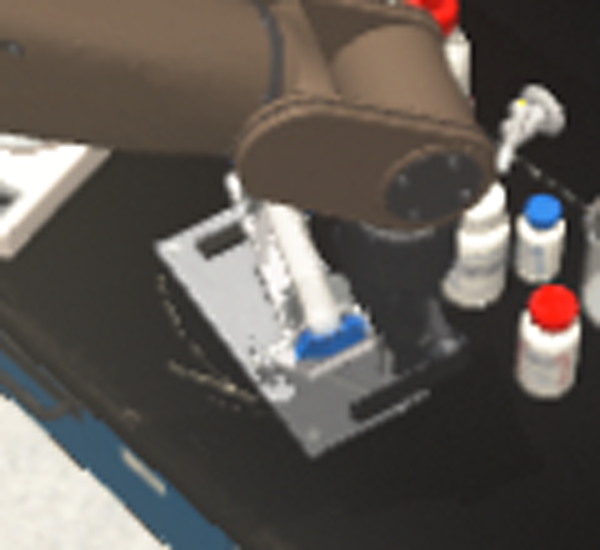

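```bash
python3 - <<'E'
from tip import *
d=load('s11');e=load('sc11')
for t in (.87,1.0,1.1,1.2,1.3): print(t,((proj(d,[B(t)-45*V,B(t)+45*V])-[190,140])*5).round().tolist(),((proj(e,[B(t)-45*V,B(t)+45*V])-[190,150])*5).round().tolist())
print(get_state()['tool_pos'],B(.87))
E
```

```text
0.87 [[237.0, 427.0], [374.0, 409.0]] [[349.0, 406.0], [463.0, 346.0]]
1.0 [[241.0, 458.0], [378.0, 439.0]] [[358.0, 432.0], [470.0, 372.0]]
1.1 [[244.0, 482.0], [381.0, 462.0]] [[363.0, 450.0], [475.0, 390.0]]
1.2 [[246.0, 505.0], [383.0, 485.0]] [[367.0, 468.0], [478.0, 407.0]]
1.3 [[248.0, 527.0], [384.0, 507.0]] [[370.0, 484.0], [481.0, 423.0]]
[ 546.98586626 -225.01021433   79.11286564] [ 542.67980475 -240.995897    113.08069272]
```

```bash
python3 - <<'E'
from tip import *
t0=np.radians(50)
ctrl.line_to(face(t0,6)+[0,0,0],max_speed=100)
p=face(t0,6);p[2]=top(t0,12)[2];ctrl.line_to(p,max_speed=150)
ctrl.line_to(top(t0,12),max_speed=120)
ctrl.line_to(top(t0,2),max_speed=80,f_stop=25)
s=get_state();print(s['clock'],s['force'].round(1))
for t in np.radians([60,70,80,88]):
    r=ctrl.line_to(top(t),max_speed=90,f_stop=25);s=get_state();print(round(t,2),r,s['clock'],s['force'].round(1),(s['tool_pos']-top(t)).round(1))
    if r: break
r=ctrl.line_to(top(np.radians(90),-5),max_speed=25,f_stop=15);s=get_state();print(r,s['clock'],s['force'].round(1),(s['tool_pos']-top(np.pi/2)).round(1))
snap('side','s12')
crop('s12',190,120,310,260,4.2,'s12c')
E
```

```text
29.5167 [-0.1 -0.1 -0.2]
1.05 False 29.975 [-0.1  0.2 -0.2] [-0.8  0.3 -1.2]
1.22 False 30.4167 [ 0.6  0.1 -0.4] [-0.9  0.5 -1.4]
1.4 False 30.8583 [-0.2  0.7  0.1] [-0.8  0.6 -1.3]
1.54 False 31.2417 [-0.1 -0.5 -0.3] [-0.8  0.7 -1.3]
True 31.5917 [-1.7  2.5  6.2] [ 0.4 -0.4 -0.3]
```

View pics/s12c.png

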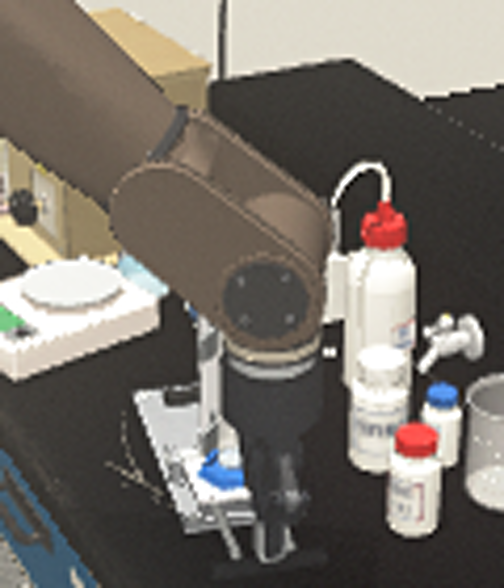

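```bash
python3 - <<'E'
from tip import *
s=get_state();p=s['tool_pos'].copy()
ctrl.line_to(p+[0,0,40]-10*U,max_speed=150)
ctrl.line_to(p+[0,0,245]-40*U,max_speed=300)
ctrl.open_jaws()
o2=tool(U,(0,0,-1))
C=HINGE-33*U
q=C-75*U;q[2]=300-OFF
ctrl.goto(q,o2);ctrl.dwell(.1)
s=get_state();print(s['clock'],s['tool_pos'])
snap('wrist','w13');snap('side','s13');snap('scene','sc13')
crop('s13',190,120,310,260,4.2,'s13c');crop('sc13',190,150,310,260,5,'sc13c')
E
```

```text
35.3 [ 546.1499516  -228.56709315  272.54219362]
```

View pics/w13.png

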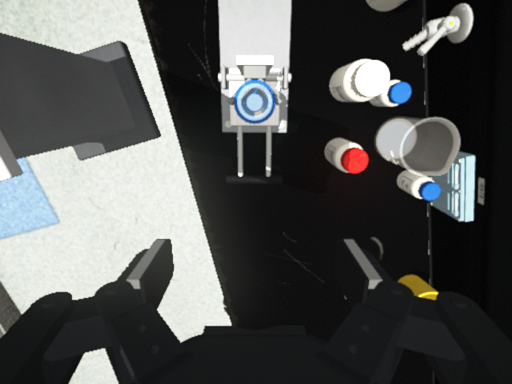

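View pics/s13c.png

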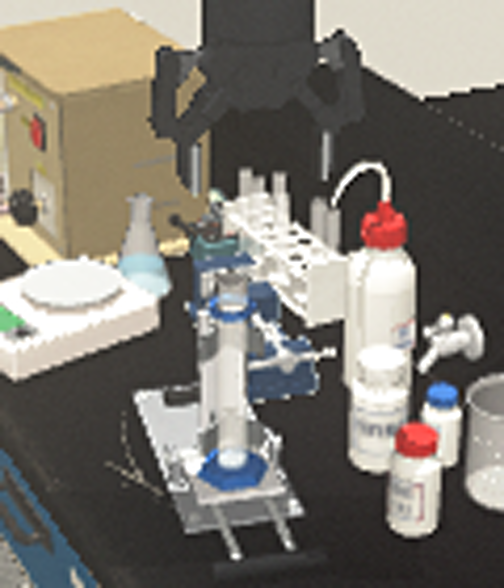

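View pics/sc13c.png

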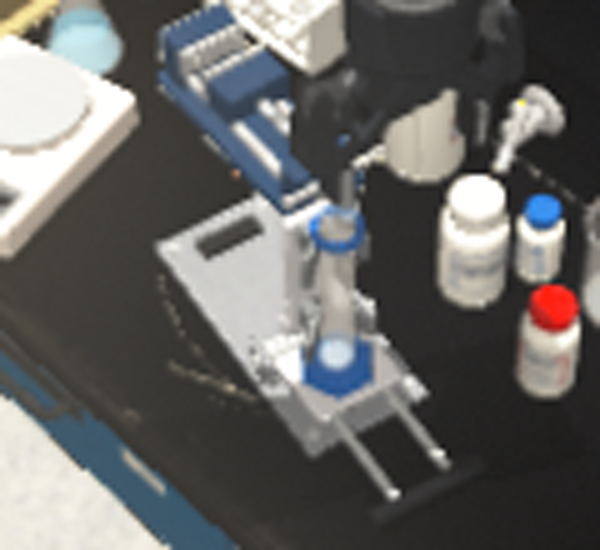

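```bash
python3 - <<'E'
from h import *
crop('w13',215,45,300,145,6,'w13c')
d=load('w13');C=HINGE-33*U
for z in (24,174,202): 
    p=C.copy();p[2]=z;print(z,(proj(d,[p])-[215,45])*6)
E
```

```text
24 [[237.45481889 347.60331583]]
174 [[239.25076702 349.4983877 ]]
202 [[239.83353062 350.11331577]]
```

View pics/w13c.png

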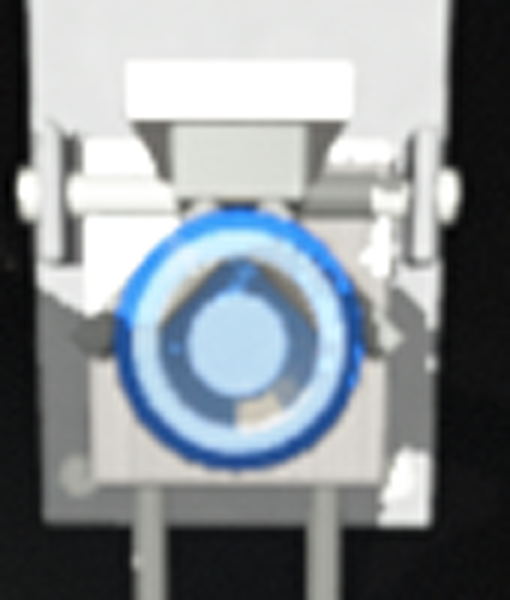

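```bash
python3 - <<'E'
from h import *
o=tool(U,(0,0,-1));C=HINGE-31.7*U
def P(z): p=C.copy();p[2]=z;return tcp(p,o)
ctrl.goto(P(245),o)
r=ctrl.line_to(P(161),max_speed=120,f_stop=8);s=get_state();print(r,s['clock'],s['tool_pos']-P(161),s['force'])
ctrl.grasp(f_grip=35);s=get_state();print(s['clock'],s['width'],s['width']*85,s['tool_pos'],s['force'])
snap('side','s14');crop('s14',190,120,310,260,4.2,'s14c');snap('wrist','w14')
E
```

```text
False 36.7667 [ 0.68565429 -0.57055611  1.07884062] [0.16821106 0.11553673 0.29570724]
37.325 0.3282904822535297 27.904690991550023 [ 567.46539059 -155.13062806  134.19598346] [0.50412989 0.36418883 1.55144293]
```

View pics/s14c.png

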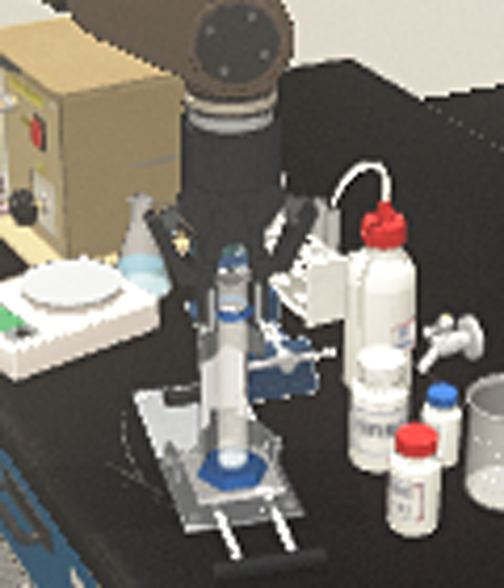

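View pics/w14.png

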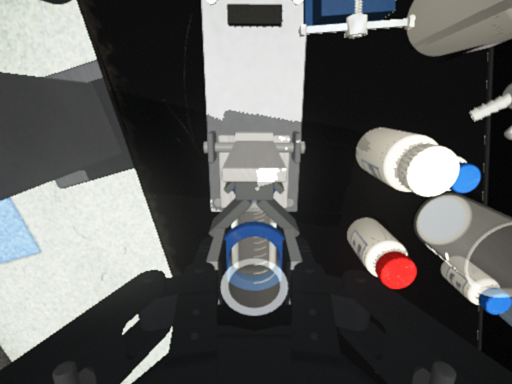

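```bash
python3 - <<'E'
from h import *
o=tool(U,(0,0,-1));o3=tool(-V,(0,0,-1))
s=get_state();p=s['tool_pos'].copy()
for q,oo in [(p-47*U+[0,0,200],o),(np.array([582,183,330]),o3),(np.array([582,183,162]),o3)]: print(np.round(ctrl.solve_ik(q,oo),2))
ctrl.line_to(p+[0,0,4.5],max_speed=20,ori=o)
s=get_state();print(s['tool_pos']-p,s['force'],s['width'])
ctrl.line_to(p+[0,0,4.5]-50*U,max_speed=50,ori=o)
s=get_state();print(s['clock'],s['tool_pos']-p,s['force'],s['width'])
snap('side','s15');snap('wrist','w15');crop('s15',190,120,310,260,4.2,'s15c')
E
```

```text
[-0.52  0.03  1.63  0.    1.48 -0.24]
[ 0.14  0.08  1.59  0.    1.48 -1.16]
[ 0.14  0.18  1.78  0.    1.18 -1.16]
[-0.16200607  0.07853861  4.32739651] [ 0.60768992 -0.6638054  -0.60131448] 0.32694196035229434
38.975 [-13.62181629 -47.86792447   4.48145584] [ 0.98548643  0.74181948 -1.01503304] 0.3316631119957208
```

View pics/s15c.png

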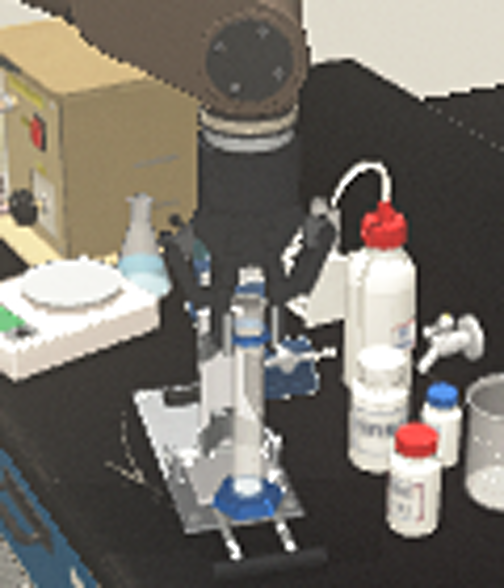

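View pics/w15.png

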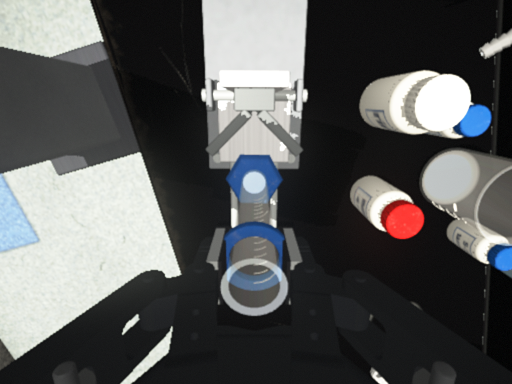

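```bash
python3 - <<'E'
from h import *
o=tool(U,(0,0,-1));o3=tool(-V,(0,0,-1))
p=get_state()['tool_pos'].copy();p[2]=335
ctrl.line_to(p,max_speed=200,ori=o)
ctrl.goto((582,183,330),o3)
ctrl.line_to((582,183,210),max_speed=150,ori=o3);ctrl.dwell(.2)
s=get_state();print(s['clock'],s['tool_pos'],s['width'],s['force'])
snap('side','s16');snap('scene','sc16');snap('wrist','w16')
crop('s16',140,80,280,220,4.2,'s16c');crop('sc16',140,100,260,220,5,'sc16c')
G=s['tool_pos'].copy();F=G-[0,0,110.2];print(proj(load('s16'),[F]),proj(load('sc16'),[F]))
for n in('s16','sc16'):
    print(n,(proj(load(n),[(582+50*np.cos(k),183+50*np.sin(k),52) for k in (0,1.57,3.14,4.71)])).round(1).tolist())
E
```

```text
42.8 [582.7129206  183.08808027 211.45532331] 0.32865854567500774 [-0.57735844 -0.20685394 -1.56370517]
[[205.55581495 175.49597778]] [[192.72496978 159.82900828]]
s16 [[217.0, 183.8], [200.9, 181.9], [194.7, 189.3], [211.3, 191.3]]
sc16 [[203.4, 161.8], [185.3, 162.6], [184.4, 176.0], [203.0, 175.2]]
```

View pics/s16c.png

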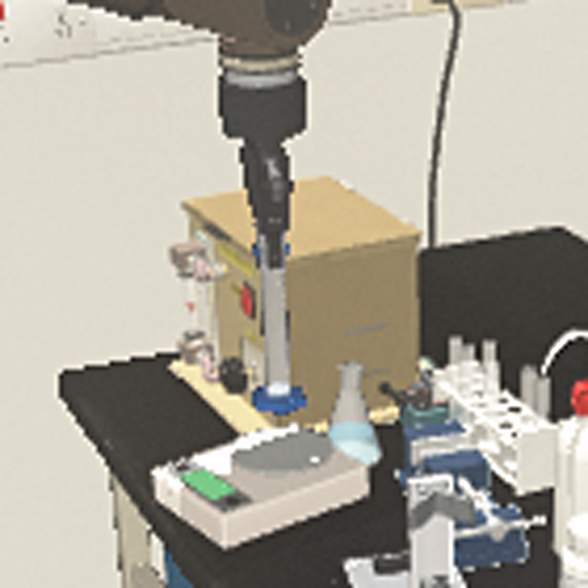

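View pics/sc16c.png

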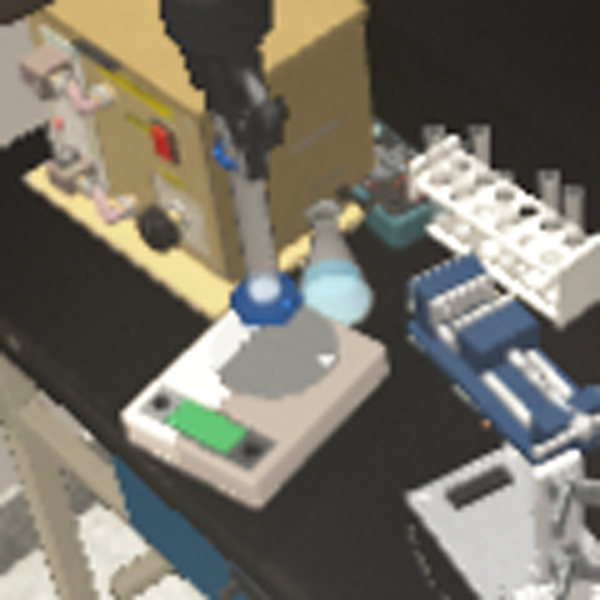

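View pics/w16.png

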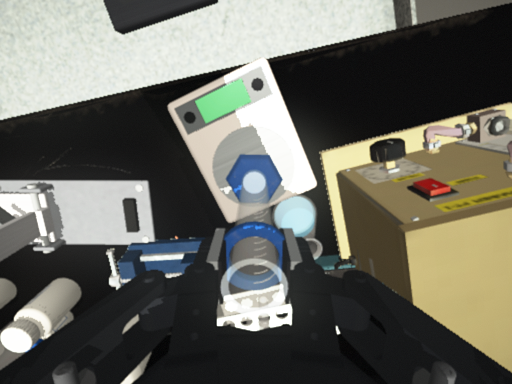

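```bash
python3 - <<'E'
from h import *
o3=tool(-V,(0,0,-1))
ctrl.line_to((581.5,183,169),max_speed=80,ori=o3);ctrl.dwell(.3)
print(get_state()['tool_pos'],get_state()['force'])
r=ctrl.line_to((581.5,183,157),max_speed=12,f_stop=3,ori=o3);s=get_state();print(r,s['clock'],s['tool_pos'],s['force'])
snap('side','s17');crop('s17',140,80,280,220,4.2,'s17c')
E
```

```text
[581.84835706 183.04927908 169.64012283] [-0.07227943 -0.63196299 -1.39492432]
True 44.55 [581.43351585 183.01391803 162.22225209] [-0.2206676   0.30008912  4.1504034 ]
```

View pics/s17c.png

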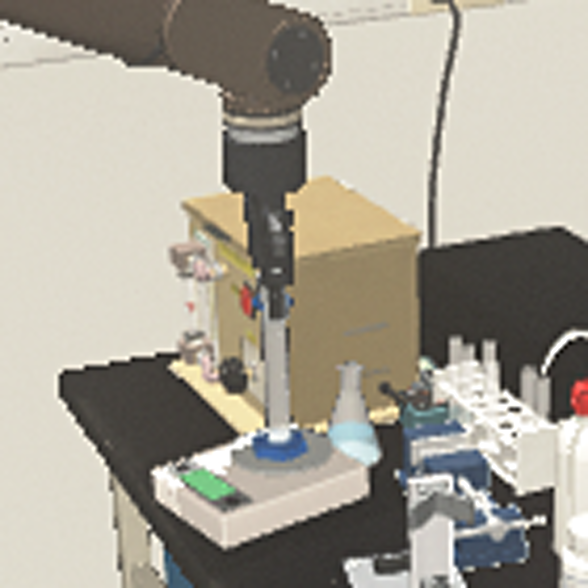

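Contact came at exactly the expected height (162.2), with the foot in the middle of the pan. I'm releasing it and backing off straight up.

```bash
python3 - <<'E'
from h import *
o3=tool(-V,(0,0,-1))
ctrl.open_jaws();ctrl.dwell(.3)
p=get_state()['tool_pos'].copy();p[2]=290;ctrl.line_to(p,max_speed=150,ori=o3)
p2=p-120*U;ctrl.line_to(p2,max_speed=250,ori=o3);ctrl.dwell(.3)
s=get_state();print(s['clock'],s['force'])
snap('side','s18');snap('scene','sc18');snap('wrist','w18')
crop('s18',140,80,280,220,4.2,'s18c');crop('sc18',140,100,260,220,5,'sc18c')
E
```

```text
47.4333 [-0.31384353  0.08141416  0.24927306]
```

View pics/s18c.png

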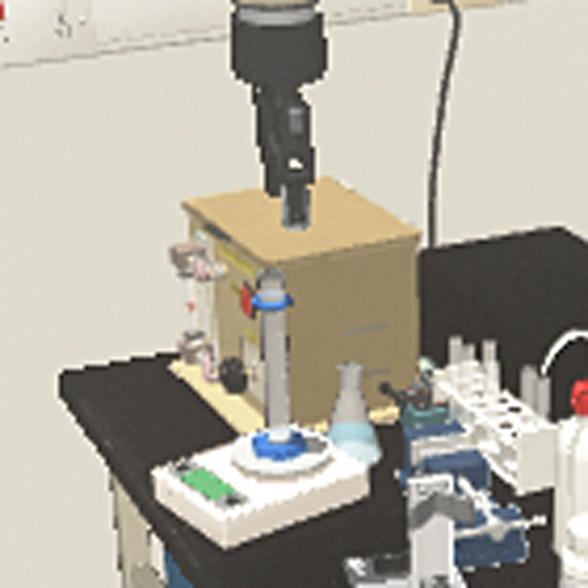

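View pics/sc18c.png

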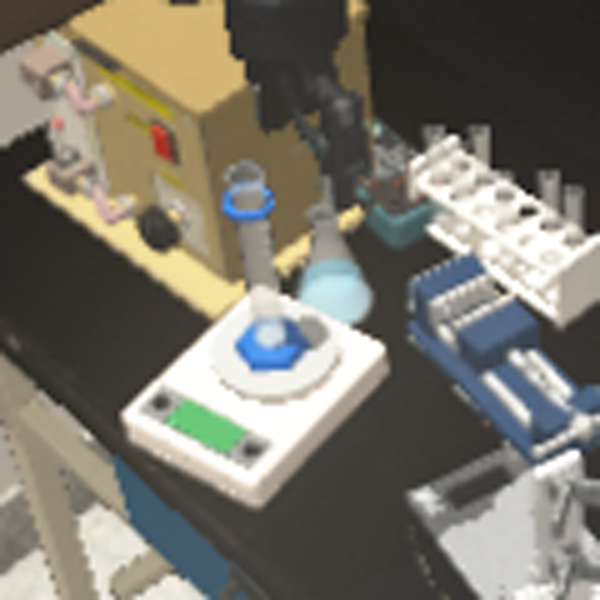

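View pics/w18.png

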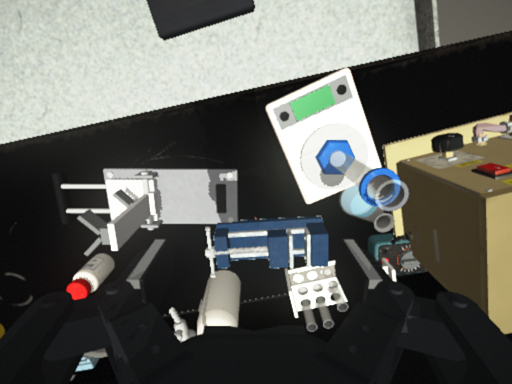

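```bash
python3 - <<'E'
from h import *
d=load('w18');print(bp(d,(337,157),62))
print(order.sign_off())
E
```

```text
[579.22535611 184.14134564  62.        ]
the job is handed in; nothing more can be done
None
```

I handed the job in at about 47 s of the 72 s; sign-off gives no verdict. By my own last pictures, every step was done.

**What I did**
- I laid the cylinder in the level trough with its foot at the plate and let go. It touched down with its axis at 57.2 mm, against the nominal 57.
- I pushed the bar over with closed fingers, horizontally to about 50° and then from above down to the stop. The fingers stayed well clear of the cylinder.
- I gripped the standing cylinder near its guard ring, raised it 4 mm, drew it out level by 50 mm, then lifted it and carried it over the cradle. It was lowered onto the pan slowly, stopping at about 4 N, released, and I backed the arm away.

**Last checks**
- The cylinder stands upright and free on the pan.
- Its foot is at about (579, 184), against my estimate of (582, 183) for the pan centre, so roughly 3 mm off with 18 allowed.
- The flask looks undisturbed in the last pictures. The two bottles behind the cradle looked undisturbed in the views just before and during the draw-out, and I did not check them again afterwards.
- The force reading on the tool is near zero.

**What went wrong or disagreed**
- **Finger length:** the real fingertips end about 27 mm short of the reported TCP. My first grasp closed just above the tube and pressed it with about 7 N, without moving it noticeably. I measured the offset by touching the bench and corrected for it from then on.
- **Force during the push:** the force readings taken after each push step were near 0 N while the bar moved, so I checked the bed's angle in pictures instead. Only the end stop showed up as force.

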